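# Shut and lock the control box lid

## Task

The lid of the grey control box stands ajar: push it fully shut with your fingertips, then set your fingertips in the slot of each of the two red turn-locks on it and turn each one clockwise, about a quarter turn, to its stop, so that both lock the lid. Do not open the lid any wider, and do not grasp, lift or push aside any of the other things on the bench.

Things in the scene. Friction and masses are not known exactly. Their poses are not given: they have to be found in the camera images.
- control_box: Grey metal control box, fixed to the bench, 200 (x) x 300 (y) x 75 mm without the lid. Origin: centre of its underside on the bench. Its x axis points from the front edge to the hinge edge (away from the robot, turned by up to 0.3 rad), y to the left, z up.
- lid (a joint): Opening angle of the lid (rad), 0 = shut on the box, starts between 0.25 and 0.55, front edge up. A friction hinge: it stays where it is left and takes about 2 to 4 N at the front edge to push down.
- lid_hinge (a point): Point on the lid's hinge line, midway along it: 100 mm behind the box's centre, 75 mm above the bench. The hinge line is parallel to the box's y axis.
- lid_press (a point): Place to press, on the lid's upper face: a yellow strip (40 mm long) at the middle of the front edge, between and in front of the two turn-locks. 192 mm in front of the hinge line and, with the lid shut, 8 mm above it (83 mm above the bench). The lid is a grey plate 208 x 306 x 8 mm that overhangs the box by 3 to 4 mm.
- left_latch (a joint): Angle of the left turn-lock (rad): 0 = open, slot parallel to the hinge line; grows clockwise seen from above; hard stop at 1.571 = locked, slot from hinge edge to front edge. Starts at 0 to 0.35, stays where left (friction 0.12 N m, no spring). A tongue under the lid turns with it and catches inside the front wall; turned before the lid is shut, it keeps the lid from closing.
- right_latch (a joint): Angle of the right turn-lock (rad): 0 = open, slot parallel to the hinge line; grows clockwise seen from above; hard stop at 1.571 = locked, slot from hinge edge to front edge. Starts at 0 to 0.35, stays where left (friction 0.12 N m, no spring). A tongue under the lid turns with it and catches inside the front wall; turned before the lid is shut, it keeps the lid from closing.
- left_slot (a point): Middle of the left (+y) turn-lock's slot, on the turning axis, level with its top: lid shut, 101 mm above the bench, 35 mm to the front and 78 mm to +y of the box's centre. Red disc, 83 mm across, with a straight slot right across it, 34 mm wide, 15 mm deep, in a fixed black collar (98 mm outside, same height, 18 mm above the lid). y along the slot, x across, z up the axis.
- right_slot (a point): Middle of the right (-y) turn-lock's slot, on the turning axis, level with its top: lid shut, 101 mm above the bench, 35 mm to the front and 78 mm to -y of the box's centre. Red disc, 83 mm across, with a straight slot right across it, 34 mm wide, 15 mm deep, in a fixed black collar (98 mm outside, same height, 18 mm above the lid). y along the slot, x across, z up the axis.
- wire_spool: Loose white spool of wire, 52 mm wide, 35 mm high, to the left of the box. Leave alone. Origin under its centre.
- orange_driver: Loose orange-handled screwdriver, 185 mm long, lying to the right of the box. Leave alone. Origin under its middle.
- blue_cap: Loose blue screw cap, 24 mm wide, 14 mm high, to the left of the box. Leave alone. Origin under its centre.
- stubby_driver: Loose stubby yellow screwdriver, 88 mm long, on the right of the bench. Leave alone. Origin under its middle.
- burr: Loose grey conical grinder burr, 50 mm wide, 20 mm high, on the left of the bench. Leave alone. Origin under its centre.

How it is judged:
By the outcome, as a careful person would: the job done as asked, in the order asked, and still so for the second after the job is handed in, with the robot touching nothing.
It also fails if it takes over 54 s, if anything falls off the work surface, if the arm or the gripper's body presses on something with over 40 N, if the wrist force passes 120 N, or if a joint passes its speed limit or range.

## Robot

A 6-joint arm with a two-finger parallel gripper is mounted at the origin on a cart in front of the work surface, level with it; the furniture and walls round the work are solid. World frame = base frame: x ahead of the robot, y to its left, z up, the work surface at z = 0. Lengths are in mm, angles in rad, forces in N, time in s.
With the tool pointing down it reaches from about 275 to 1000 mm from the base axis. Payload 8.4 kg.
Tool frame: the origin (TCP) lies at the very end of the fingers, on their centre line; the grasp point (between the pads) lies 19 mm behind it (r.pinch_z is the distance from the TCP to the grasp point, in mm); z points along the fingers, y is the line along which they close (so a half turn about z gives the same grasp; the last joint's range is limited). The gripper opens to 85 mm and grips with 20 to 120 N. Pads are 22 mm wide; open, the fingers measure 114 mm over their backs; the gripper's body (76 mm by 85 mm) begins 54 mm behind the grasp point. The pads swing forward as they close: fully open they stand 13 mm farther back than shut.
Start: joints at [1.117, 0.353, 1.633, -0, 1.155, -0.002], TCP at [272.865, 562.292, 231.281] pointing down, gripper open.
Joint ranges: [-2.63, 2.63], [-0.92, 2.1], [0.06, 2.66], [-1.3, 4.44], [0, 2.69], [-3.02, 3.02]. Speed limits (rad/s): [2.22, 2.22, 2.79, 3.14, 3.14, 3.14].

## Interface

Orientations are given as [roll, pitch, yaw] about the fixed x, y, z axes, in that order (R = Rz(yaw) Ry(pitch) Rx(roll)).
In Python, from rig import r gives the robot as it stands.
- The arm moves only by the tool carry_out, never from a script. Its argument "series" is a list of rows, each a list of 7 numbers: the turn, a rotation vector about the tool's x, y, z as a fraction of full scale, then the shift along the tool's x, y, z as a fraction of full scale, then the gripper command: -1 is fully open, 1 is shut, values between are in proportion. A call has 1 to 8 rows; each row is the pose to reach, as a shift and turn from the pose commanded when the call began, along the tool's axes at that moment, turning the shorter way round; what a row does not reach only later rows make up. Full scale, the value 1, is 0.25 m for a shift and pi rad for a turn. A row lasts 1/8 s, in which the tool goes at most 62.5 mm and 10.7 degrees, less where a joint would pass 70% of its speed; a pose out of reach is approached as far as the arm can. A call with a number of a shift or a turn outside -1 to 1 is refused whole. A call with a gripper value outside its range is refused whole. The fingers move at their own pace and stop on an object; "force" is the grip in N (left out, the last holds). Time passes only in rows, so rows that repeat a pose let the fingers close. It gives the time, the measured TCP pose, the force, the opening and the grip force at its end, in the units of the state.
- r.sense(): the state, without advancing time (a new reading comes with each control period).
- r.grab_frame(name): name is "side" or "top"; returns the picture (384x512x3 uint8, red, green, blue); there is no depth.
- r.get_calibration(name): a dict with "K" (3x3 intrinsics, pixels), "pose" (4x4, takes a point from camera to world coordinates). Camera axes: x right, y up, looking along -z (the intrinsics and any distortion apply to the point x, -y, -z); pixel columns grow to the right and rows downward; lengths in mm; the calibration is good to about 2 mm. A picture is of the moment at which its call begins. get_calibration takes no time and is no camera call.
- r.sign_off(): hands the job in; it is judged then, once.
Trained networks look in the newest picture that a camera, given by its name, has taken for a name from the list of things; names that differ only in an ending like _2 or _b are one class to them, and where a whole thing is asked for, a point or a joint stands for the part that bears it (a point fixed in the world has none). Each returns a list of dicts, best first, with "score" (0 to 1); they miss things now and then, are a little off and sometimes report something else, mostly with a low value. They report only what shows in the picture. A call takes as long as a camera call.
- r.silhouettes(camera, label): "region" (384x512 bool, what is visible of it) and "position" ([row, column] in pixels, amid what is visible of it).
The state is a dict: "clock": time; "qpos": joint angles; "qvel": joint speeds; "joint_efforts": joint torques, N m; "eef_pos": TCP position; "tcp_rot": TCP orientation; "contact_force": force on the tool from outside, world axes, zero at the start; "wrist_torque": the same for the moment, N m; "opening": opening from 0.0 (shut) to 1.0 (fully open); "grasp_force": force on a finger pad.
Only numpy, scipy, OpenCV 4.12 (cv2) and the standard library are available. Lean on these libraries where they do the work, as an engineer would, in place of code of your own. Each camera call takes 0.05 s, during which the arm holds its last target. There are 200 camera calls.

## Working session

There is one attempt and no reset: what is moved stays moved. The work goes in short steps, Python scripts to look and compute and a tool call to move; the robot and the scene stay as the last step left them, time stands still between calls to the robot, and variables do not carry over. Pictures are saved under pics/ and viewed, at most 11 in all, crops included, and the job is handed in when it is done.

Besides the shell and the picture viewer there is one more tool, called after ">>>" as name([rows], argument=value, ...), one row to a line, values as JSON. carry_out: Moves the arm, as the interface text tells. Its arguments: {"type":"object","properties":{"series":{"type":"array"},"force":{"type":"number"}},"required":["series"]}

```bash
mkdir -p pics; cat > h.py <<'E'
import numpy as np, cv2
from rig import r
def proj(cam,P):
    c=r.get_calibration(cam);T=np.linalg.inv(c["pose"]);P=np.atleast_2d(P)
    p=P@T[:3,:3].T+T[:3,3];p=p*[1,-1,-1];q=p@np.array(c["K"]).T
    return q[:,:2]/q[:,2:]
def ray(cam,uv,z):
    c=r.get_calibration(cam);T=np.array(c["pose"]);d=np.linalg.inv(c["K"])@[uv[0],uv[1],1]
    d=T[:3,:3]@(d*[1,-1,-1]);o=T[:3,3];return o+d*(z-o[2])/d[2]
def save(cam,name):
    im=r.grab_frame(cam);cv2.imwrite("pics/"+name,im[:,:,::-1]);return im
E
python3 - <<'E'
from h import *
a=save("side","a.png");b=save("top","b.png")
cv2.imwrite("pics/ab.png",cv2.resize(np.vstack([a,b]),(800,1200))[:,:,::-1][:600*2])
for cam in("side","top"):
    c=r.get_calibration(cam);print(cam,np.round(c["K"],1).tolist(),np.round(c["pose"],3).tolist(),[k for k in c])
    for l in("left_slot","right_slot","control_box","lid_press","wire_spool","orange_driver"):
        print(l,[(round(d["score"],2),np.round(d["position"]).tolist(),int(d["region"].sum())) for d in r.silhouettes(cam,l)[:3]])
s=r.sense();print({k:np.round(v,3).tolist() for k,v in s.items()})
E
```

```text
side [[416.3, 0.0, 259.5], [0.0, 416.3, 187.8], [0.0, 0.0, 1.0]] [[0.847, 0.29, -0.446, -16.462], [-0.531, 0.492, -0.69, -892.297], [0.02, 0.821, 0.57, 832.318], [0.0, 0.0, 0.0, 1.0]] ['K', 'pose']
left_slot [(0.45, [173.0, 260.0], 1619), (0.41, [154.0, 242.0], 37)]
right_slot [(0.54, [177.0, 272.0], 125)]
control_box [(0.72, [193.0, 257.0], 5859)]
lid_press [(0.7, [171.0, 259.0], 1586)]
wire_spool [(0.49, [165.0, 222.0], 56)]
orange_driver [(0.68, [242.0, 281.0], 178)]
top [[355.4, 0.0, 253.7], [0.0, 355.4, 185.0], [0.0, 0.0, 1.0]] [[0.029, 0.988, -0.152, 362.42], [-1.0, 0.029, -0.001, 6.876], [0.004, 0.152, 0.988, 1226.926], [0.0, 0.0, 0.0, 1.0]] ['K', 'pose']
left_slot [(0.96, [177.0, 221.0], 445)]
right_slot [(0.82, [168.0, 271.0], 452), (0.75, [174.0, 242.0], 6176)]
control_box [(0.79, [171.0, 246.0], 6250)]
lid_press [(0.71, [168.0, 243.0], 4941), (0.32, [171.0, 244.0], 6255)]
wire_spool [(0.52, [182.0, 185.0], 195), (0.23, [170.0, 244.0], 4899)]
orange_driver [(0.73, [193.0, 304.0], 106)]
{'clock': 0.7, 'qpos': [1.117, 0.353, 1.633, -0.0, 1.155, -0.002], 'qvel': [-0.0, 0.001, 0.001, 0.0, -0.001, 0.0], 'joint_efforts': [0.002, -60.503, -34.238, -0.0, 0.001, -0.0], 'eef_pos': [272.867, 562.29, 231.286], 'tcp_rot': [3.142, 0.0, 2.69], 'contact_force': [-0.16, -0.132, -0.259], 'wrist_torque': [0.028, 0.032, -0.045], 'grasp_force': 0.0, 'opening': 1.001}
```

View pics/a.png

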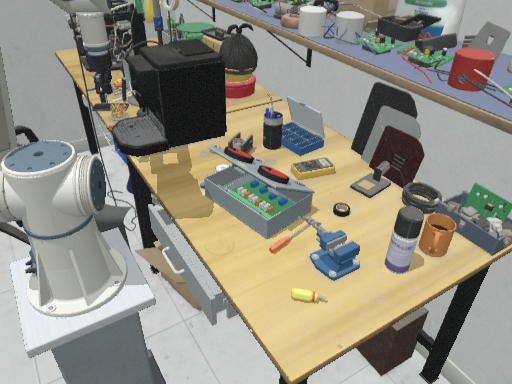

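View pics/b.png

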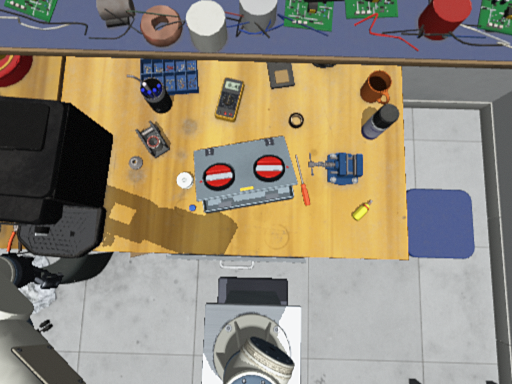

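The side view shows the box at about (258,195) with its lid ajar. In the top view the red locks are at (219,177) and (268,167), with the yellow strip at about (246,188). Next I'll zoom in and fit the box pose.

```bash
python3 - <<'E'
from h import *
a=cv2.imread("pics/a.png");b=cv2.imread("pics/b.png")
ca=cv2.resize(a[130:240,190:330],None,fx=5,fy=5,interpolation=cv2.INTER_CUBIC)
cb=cv2.resize(b[130:220,175:315],None,fx=5,fy=5,interpolation=cv2.INTER_CUBIC)
cv2.imwrite("pics/ca.png",ca);cv2.imwrite("pics/cb.png",cb)
for n,im in(("side",a),("top",b)):
    h=cv2.cvtColor(im,cv2.COLOR_BGR2HSV);m=(((h[...,0]<8)|(h[...,0]>172))&(h[...,1]>150)&(h[...,2]>80)).astype(np.uint8)
    k,_,st,ce=cv2.connectedComponentsWithStats(m)
    for i in range(1,k):
        if st[i,4]>12 and 180<ce[i][0]<330 and 120<ce[i][1]<250: print(n,st[i].tolist(),ce[i].round(1))
print(proj("top",[[0,0,0],[272,562,231]]),proj("side",[[0,0,0],[272,562,231]]))
E
```

```text
side [228, 147, 24, 12, 82] [240.1 152.7]
side [261, 167, 26, 12, 95] [274.3 172.3]
top [257, 156, 25, 9, 173] [269.  160.8]
top [206, 165, 25, 10, 169] [217.8 169.2]
top [257, 171, 24, 7, 133] [268.3 173.5]
top [207, 178, 24, 9, 130] [218.6 182.2]
top [302, 184, 8, 21, 76] [305.2 194.7]
[[251.08308299 352.12740745]
 [ 48.17717373 267.06502482]] [[ 78.82726349 278.8188349 ]
 [107.06230315 101.74701132]]
```

View pics/ca.png

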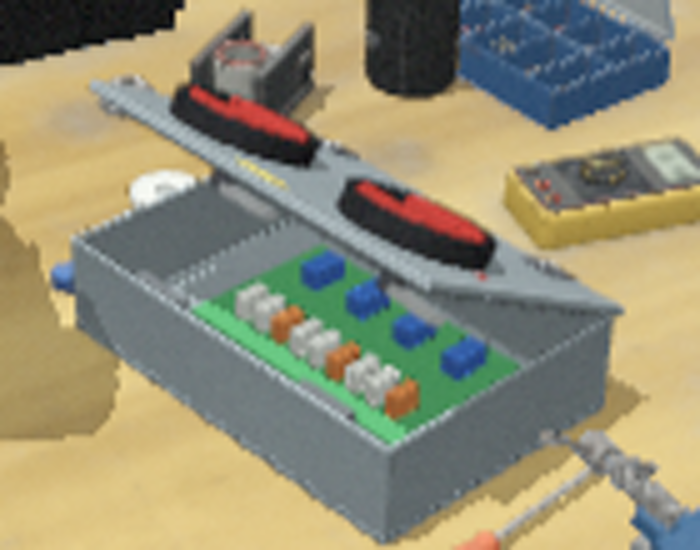

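View pics/cb.png

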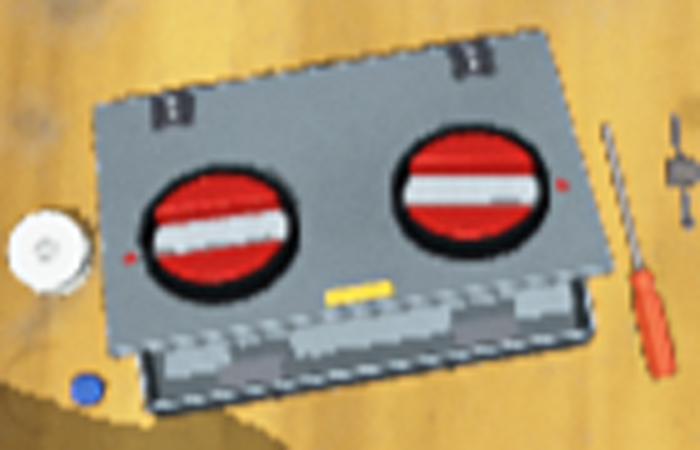

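The crops clearly show the box corners, the yellow strip (side 242,165; top 247,188) and both slots, with the right slot slightly clockwise. I'll fit the pose from hand-picked points, and also check the black machine that stands between the arm and the box.

```bash
cat > fit.py <<'E'
from h import *
from scipy.optimize import least_squares
def w(p,L,lid):
    x,y,yaw,a=p;L=np.array(L,float)
    if lid: # L relative to hinge
        c,s=np.cos(a),np.sin(a);L=np.array([100+L[0]*c+L[2]*s, L[1], 75-L[0]*s+L[2]*c])
    c,s=np.cos(yaw),np.sin(yaw);return [x+c*L[0]-s*L[1],y+s*L[0]+c*L[1],L[2]]
E
python3 - <<'E'
from fit import *
O=[("side",(385,541),(-100,-150,0),0),("side",(388,452),(-100,-150,75),0),("side",(75,238),(-100,150,75),0),("side",(78,327),(-100,150,0),0),
("top",(592,338),(-100,-150,75),0),("top",(150,410),(-100,150,75),0),("top",(610,268),(-204,-153,8),1),("top",(108,352),(-204,153,8),1),
("top",(222,235),(-135,78,26),1),("top",(471,191),(-135,-78,26),1),("top",(358,292),(-192,0,8),1),("side",(262,173),(-192,0,8),1),("side",(95,85),(-204,153,8),1)]
off={"side":(190,130),"top":(175,130)}
px=[np.array(o[1])/5+off[o[0]]-0.4 for o in O]
f=lambda p:np.concatenate([proj(o[0],w(p,o[2],o[3]))[0]-q for o,q in zip(O,px)])
s=least_squares(f,[450,0,.1,.4],loss="soft_l1",x_scale=[100,100,.1,.1]);p=s.x
print(p.round(3),s.fun.reshape(-1,2).round(1).tolist());np.save("p.npy",p)
print("press",w(p,(-192,0,8),1),"shut",w([*p[:3],0],(-192,0,8),1))
for sd,e in((78,[(155,245),(288,218)]),(-78,[(403,190),(540,190)])):
    print("slot",np.round(w([*p[:3],0],(-135,sd,26),1),1))
    for la in(-.1,0,.1,.2,.3,.4):
        d=np.array([-np.sin(la),-np.cos(la),0])*40*-1
        d=np.array([np.sin(la),np.cos(la),0])*40
        q=proj("top",[w(p,np.array([-135,sd,11])+d,1),w(p,np.array([-135,sd,11])-d,1)])
        v=q[1]-q[0];g=np.subtract(e[1],e[0]);print(la,np.degrees(np.arctan2(v[1],v[0])).round(1),np.degrees(np.arctan2(g[1],g[0])).round(1))
a=cv2.imread("pics/a.png");b=cv2.imread("pics/b.png")
cv2.imwrite("pics/m.png",np.hstack([cv2.resize(a[30:160,80:260],(400,290)),cv2.resize(b[80:290,0:200],(400,420))[:290]]) if 0 else np.vstack([cv2.resize(a[25:165,60:280],None,fx=2.2,fy=2.2),cv2.resize(b[90:280,0:220],None,fx=2.2,fy=2.2)])[:, :800])
E
```

```text
[5.76621e+02 4.09480e+01 1.93000e-01 5.02000e-01] [[-0.4, 2.1], [-0.2, 0.3], [-0.9, -0.0], [-0.2, 0.6], [1.1, -1.3], [-1.5, -0.8], [1.1, 0.0], [-0.2, -0.2], [-0.8, -2.4], [-0.1, -1.8], [0.3, 0.3], [-0.3, 1.6], [-1.0, -0.2]]
press [np.float64(513.3383836992904), np.float64(28.587465071988184), np.float64(174.37200917844916)] shut [np.float64(486.32742064175983), np.float64(23.311448802147968), np.float64(83.0)]
slot [527.3 110.8 101. ]
-0.1 -13.6 -11.5
0 -9.2 -11.5
0.1 -4.8 -11.5
0.2 -0.2 -11.5
0.3 4.4 -11.5
0.4 9.1 -11.5
slot [557.2 -42.3 101. ]
-0.1 -13.7 0.0
0 -9.2 0.0
0.1 -4.8 0.0
0.2 -0.4 0.0
0.3 4.1 0.0
0.4 8.6 0.0
```

```bash
python3 -c "
import cv2
m=cv2.imread('pics/m.png');print(m.shape)"
```

```text
(726, 484, 3)
```

```bash
python3 - <<'E'
import cv2
m=cv2.imread('pics/m.png');cv2.imwrite('pics/m2.png',cv2.resize(m,(400,600)))
E
```

```text
(no output)
```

View pics/m2.png

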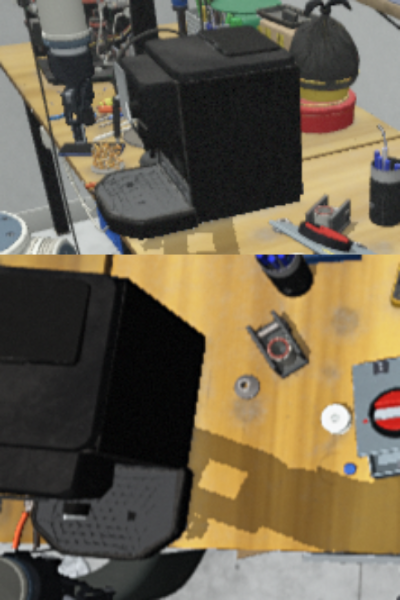

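The black object is a coffee machine. Its body is at top-view columns 0–112 and its drip tray at about (70,235). The gripper is in front of it, to the left. I'll work out its dimensions.

```bash
python3 - <<'E'
from h import *
from scipy.optimize import least_squares
print("backright z0",ray("side",(225,132.3),0),ray("top",(112.8,136.8),0))
print("tray",ray("top",(104.5,246.8),30),ray("top",(20,235),30))
f=lambda P:np.concatenate([proj("side",P)[0]-(153.5,71.8),proj("top",P)[0]-(55,200)])
s=least_squares(f,[350,400,250]);print("topfront",s.x,s.fun)
f=lambda P:np.concatenate([proj("side",P)[0]-(225,58),proj("top",P)[0]-(66,103)])
s=least_squares(f,[450,400,250]);print("topback",s.x,s.fun)
E
```

```text
backright z0 [729.12133165 546.55669021   0.        ] [709.55361066 514.01931014   0.        ]
tray [324.50260272 495.5496472   30.        ] [354.99108769 779.6715924   30.        ]
topfront [444.09010962 512.40835653 325.44819076] [ 1.8624889  -0.02070238 -0.51544357  1.24128798]
topback [706.80477288 504.70597404 335.18120058] [-2.43995782  0.34508093  0.77779799 -1.53227196]
```

```bash
cat > mv.py <<'E'
from h import *
from scipy.spatial.transform import Rotation as Ro
def rows(tg,cmd=None):
    "tg: list of (x,y,z,toolY angle); relative to sensed pose (or cmd=(pos,rpy))"
    s=r.sense();p,e=cmd or (s["eef_pos"],s["tcp_rot"])
    R0=Ro.from_euler("xyz",e)
    for x,y,z,a in tg:
        R1=Ro.from_euler("xyz",[np.pi,0,a+np.pi/2])
        print((x,y,z,round(a,3)),np.r_[(R0.inv()*R1).as_rotvec()/np.pi,R0.inv().apply(np.subtract([x,y,z],p))/250].round(3).tolist())
    print("now",np.round(p,1),np.round(e,3),"F",np.round(s["contact_force"],1),"t",s["clock"],"op",round(s["opening"],2))
E
python3 -c "
from mv import *
rows([(300,350,260,1.117),(400,120,250,1.764)])"
```

```text
(300, 350, 260, 1.117) [0.0, 0.0, 0.001, -0.468, -0.717, -0.115]
(400, 120, 250, 1.764) [0.0, 0.0, -0.205, -1.23, -1.37, -0.075]
now [272.9 562.3 231.3] [3.142 0.    2.69 ] F [-0.2 -0.1 -0.3] t 0.7 op 1.0
```

>>> carry_out([
  [0,0,0,-0.234,-0.358,-0.06,1],
  [0,0,0,-0.468,-0.717,-0.115,1],
  [0,0,0,-0.468,-0.717,-0.115,1],
  [0,0,-0.1,-0.6,-0.85,-0.115,1],
  [0,0,-0.205,-0.75,-1,-0.115,1],
  [0,0,-0.205,-0.75,-1,-0.115,1],
  [0,0,-0.205,-0.75,-1,-0.115,1],
])

```text
clock: 1.58
eef_pos: [332.8, 254.2, 260.4]
tcp_rot: [3.141, 0.001, -2.947]
contact_force: [0.4, -0.5, 0.9]
opening: -0.005
grasp_force: 0.0
```

```bash
python3 -c "
from mv import *
rows([(400,120,250,1.764),(506,27,225,1.764),(509,27.5,195,1.764)])"
```

```text
(400, 120, 250, 1.764) [0.0, 0.0, 0.001, -0.16, -0.579, 0.041]
(506, 27, 225, 1.764) [0.0, 0.0, 0.001, -0.504, -1.026, 0.142]
(509, 27.5, 195, 1.764) [0.0, 0.0, 0.001, -0.516, -1.026, 0.262]
now [332.8 254.2 260.4] [ 3.141e+00  1.000e-03 -2.947e+00] F [ 0.4 -0.5  0.9] t 1.575 op -0.0
```

>>> carry_out([
  [0,0,0,-0.16,-0.33,0.04,1],
  [0,0,0,-0.3,-0.58,0.06,1],
  [0,0,0,-0.4,-0.8,0.08,1],
  [0,0,0,-0.49,-1,0.1,1],
  [0,0,0,-0.49,-1,0.14,1],
  [0,0,0,-0.49,-1,0.14,1],
  [0,0,0,-0.49,-1,0.14,1],
])

```text
clock: 2.45
eef_pos: [500.0, 33.9, 225.1]
tcp_rot: [3.141, -0.0, -2.95]
contact_force: [0.1, 0.5, -0.2]
opening: 0.001
grasp_force: 0.0
```

```bash
python3 -c "
from mv import *
from fit import w
p=np.load('p.npy')
b=save('top','c.png');a=save('side','d.png')
c=np.vstack([cv2.resize(a[110:210,170:330],None,fx=3,fy=3),cv2.resize(b[120:220,175:335],None,fx=3,fy=3)]);cv2.imwrite('pics/cd.png',c[:,:,::-1])
print(proj('top',r.sense()['eef_pos']),proj('side',r.sense()['eef_pos']))
rows([(*w([*p[:3],a],(-193,0,8),1),1.764) for a in (.5,.4,.3,.2,.1,0,-.02)])"
```

```text
[[244.01794135 190.33752089]] [[236.65735269 151.20136092]]
(np.float64(512.29858531745), np.float64(28.384362606953577), np.float64(174.54978944573418), 1.764) [0.0, 0.0, 0.0, -0.043, -0.033, 0.204]
(np.float64(503.3561845680922), np.float64(26.63765510361302), np.float64(157.52622801759264), 1.764) [0.0, 0.0, 0.0, -0.007, -0.033, 0.272]
(np.float64(496.12645690723457), np.float64(25.2254818062761), np.float64(139.67809179864338), 1.764) [0.0, 0.0, 0.0, 0.022, -0.033, 0.343]
(np.float64(490.6816393838341), np.float64(24.16195268372736), np.float64(121.18371346617675), 1.764) [0.0, 0.0, 0.0, 0.045, -0.033, 0.417]
(np.float64(487.07613481476733), np.float64(23.457694167403325), np.float64(102.22788273506204), 1.764) [0.0, 0.0, 0.0, 0.059, -0.033, 0.493]
(np.float64(485.34596820986695), np.float64(23.119742975602204), np.float64(83.0), 1.764) [0.0, 0.0, 0.0, 0.066, -0.033, 0.57]
(np.float64(485.2268290904665), np.float64(23.096471686422596), np.float64(79.13865738151934), 1.764) [0.0, 0.0, 0.0, 0.067, -0.033, 0.585]
now [500.   34.4 225.4] [ 3.141  0.    -2.948] F [-0.4  0.4 -0.8] t 2.55 op -0.0
```

View pics/cd.png

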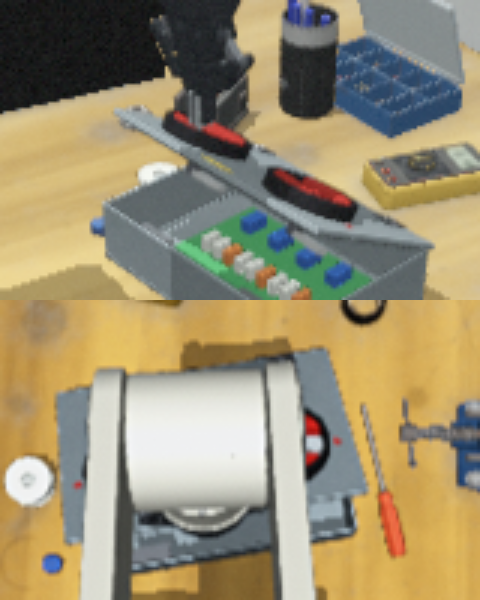

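The side crop shows the fingertips at about (200,125) in the crop, above the lid's front strip, which agrees with the projection. I'll press along the lid's arc.

>>> carry_out([
  [0,0,0,-0.043,-0.033,0.1,1],
  [0,0,0,-0.043,-0.033,0.19,1],
  [0,0,0,-0.02,-0.033,0.25,1],
  [0,0,0,0.0,-0.033,0.3,1],
  [0,0,0,0.022,-0.033,0.35,1],
  [0,0,0,0.035,-0.033,0.4,1],
  [0,0,0,0.045,-0.033,0.44,1],
  [0,0,0,0.052,-0.033,0.47,1],
])

```text
clock: 3.55
eef_pos: [489.3, 22.9, 107.0]
tcp_rot: [-3.142, 0.0, -2.949]
contact_force: [0.6, 1.3, 1.4]
opening: -0.002
grasp_force: 1.1
```

```bash
python3 -c "
from mv import *
from fit import w
p=np.load('p.npy')
a=save('side','e.png')
cv2.imwrite('pics/e2.png',cv2.resize(a[110:240,170:330],None,fx=4,fy=4)[:,:,::-1])
rows([(*w([*p[:3],a],(-193,0,8),1),1.764) for a in (.1,0,-.02)])"
```

```text
(np.float64(487.07613481476733), np.float64(23.457694167403325), np.float64(102.22788273506204), 1.764) [0.0, -0.0, -0.0, 0.006, 0.004, 0.016]
(np.float64(485.34596820986695), np.float64(23.119742975602204), np.float64(83.0), 1.764) [0.0, -0.0, -0.0, 0.013, 0.004, 0.093]
(np.float64(485.2268290904665), np.float64(23.096471686422596), np.float64(79.13865738151934), 1.764) [0.0, -0.0, -0.0, 0.013, 0.004, 0.109]
now [488.7  22.8 106.3] [ 3.142e+00 -1.000e-03 -2.949e+00] F [0.4 0.2 1. ] t 3.6 op -0.0
```

View pics/e2.png

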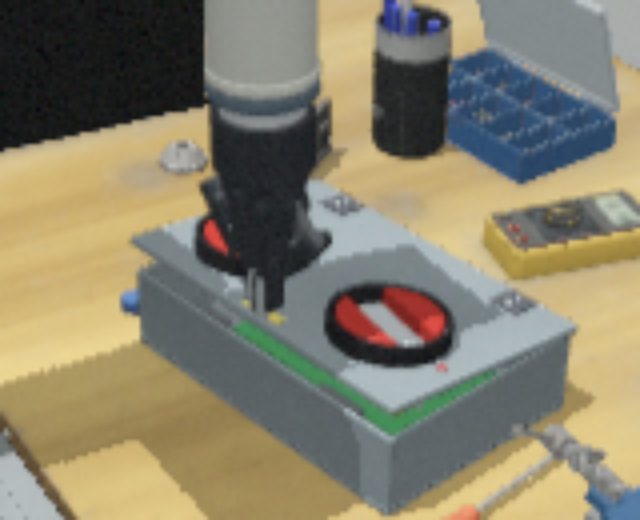

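The lid is nearly shut, with the fingers on the yellow strip at crop (262,310). I'll press it the rest of the way.

>>> carry_out([
  [0,0,0,0.006,0.004,0.03,1],
  [0,0,0,0.01,0.004,0.06,1],
  [0,0,0,0.013,0.004,0.085,1],
  [0,0,0,0.013,0.004,0.1,1],
  [0,0,0,0.013,0.004,0.112,1],
  [0,0,0,0.013,0.004,0.112,1],
])

```text
clock: 4.35
eef_pos: [486.0, 23.3, 82.5]
tcp_rot: [-3.142, -0.0, -2.949]
contact_force: [-13.4, -1.4, 52.4]
opening: -0.001
grasp_force: 25.8
```

>>> carry_out([
  [0,0,0,0,0,-0.2,1],
  [0,0,0,0,0,-0.45,1],
  [0,0,0,0.1,0.2,-0.55,0.12],
  [0,0,0,0.2,0.45,-0.55,0.12],
  [0,0,0,0.3,0.7,-0.55,0.12],
  [0,0,0,0.39,0.95,-0.55,0.12],
  [0,0,0,0.39,0.95,-0.55,0.12],
  [0,0,0,0.39,0.95,-0.55,0.12],
])

```text
clock: 5.35
eef_pos: [344.2, 238.0, 216.8]
tcp_rot: [-3.141, -0.001, -2.947]
contact_force: [0.2, -0.0, 0.6]
opening: 0.444
grasp_force: 0.0
```

```bash
python3 -c "
from mv import *
b=save('top','f.png');a=save('side','g.png')
c=np.vstack([cv2.resize(a[130:240,190:330],(700,550),interpolation=cv2.INTER_CUBIC),cv2.resize(b[130:220,175:315],(700,450),interpolation=cv2.INTER_CUBIC)])
cv2.imwrite('pics/fg.png',cv2.resize(c[:,:,::-1],(420,600),interpolation=cv2.INTER_AREA))
for n,im in(('side',a),('top',b)):
    h=cv2.cvtColor(im,cv2.COLOR_RGB2HSV);m=(((h[...,0]<8)|(h[...,0]>172))&(h[...,1]>150)&(h[...,2]>80)).astype(np.uint8)
    k,_,st,ce=cv2.connectedComponentsWithStats(m)
    for i in range(1,k):
        if st[i,4]>12 and 180<ce[i][0]<330 and 120<ce[i][1]<250: print(n,st[i].tolist(),ce[i].round(1))
s=r.sense();print(s['eef_pos'],s['opening'],s['clock'],s['qpos'])
"
```

```text
side [230, 166, 16, 11, 107] [238.2 170.4]
side [220, 170, 14, 10, 68] [225.1 175.5]
side [265, 186, 15, 14, 122] [273.  191.4]
side [253, 189, 14, 13, 86] [257.9 196. ]
top [259, 167, 23, 8, 137] [270.  170.9]
top [210, 175, 23, 9, 139] [220.6 179. ]
top [258, 185, 23, 8, 133] [268.8 188.1]
top [302, 184, 8, 21, 79] [305.2 194.8]
top [211, 192, 23, 9, 132] [222.8 196.2]
[345.12695758 236.9386211  216.80231145] 0.4396415824814293 5.45 [ 5.98371766e-01  4.10189874e-02  2.06422055e+00 -4.67161281e-04
  1.03705406e+00 -1.16406996e+00]
```

View pics/fg.png

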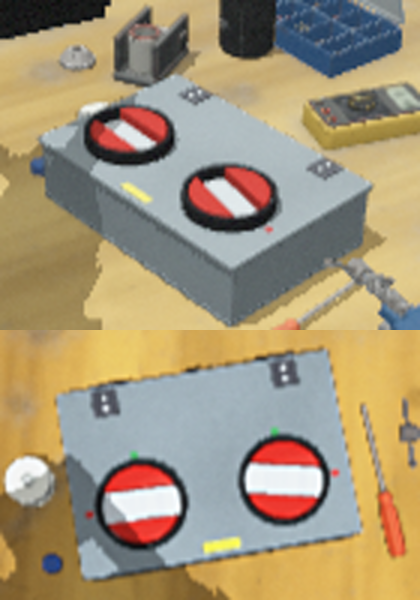

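The lid is shut flush and both slots are visible, at about (222,188) and (269,180) in the top image. I'll compute their centres and angles.

```bash
python3 -c "
from mv import *
from fit import w
p=np.load('p.npy')
for n,sd,T,S in(('L',78,[(220.6,179),(222.8,196.2)],[(238.2,170.4),(225.1,175.5)]),('R',-78,[(270,170.9),(268.8,188.1)],[(273,191.4),(257.9,196)])):
    a=[ray('top',q,101) for q in T];b=[ray('side',q,101) for q in S]
    v=a[0]-a[1];v2=b[0]-b[1]
    print(n,np.mean(a,0).round(1),np.mean(b,0).round(1),'fit',np.round(w([*p[:3],0],(-135,sd,26),1),1),'slotdir',np.arctan2(v[1],v[0])+np.pi/2,np.arctan2(v2[1],v2[0])+np.pi/2)
print('box edge yaw', [ray('top',(175+x/3,130+y/3),83)  for x,y in []])
for c in ('top','side'):
  for l in('left_slot','right_slot'):
    for d in r.silhouettes(c,l)[:1]:
        e=d['region'].astype(np.uint8);u=d['position'][::-1];print(c,l,round(d['score'],2),u,e.sum(),ray(c,u,101).round(1))
"
```

```text
L [524.  109.5 101. ] [522.5 109.6 101. ] fit [527.3 110.8 101. ] slotdir 1.7390392216267798 1.6736145507192988
R [554.8 -42.5 101. ] [554.4 -43.3 101. ] fit [557.2 -42.3 101. ] slotdir 1.524383581380468 1.5111128379640393
box edge yaw []
top left_slot 0.91 [221.5, 189.1] 511 [519.  109.9 101. ]
top right_slot 0.87 [271.5, 180.9] 513 [550.3 -49.4 101. ]
side left_slot 0.66 [232.7, 174.3] 248 [521.3 100.8 101. ]
side right_slot 0.77 [262.9, 193.3] 310 [548.6 -37.6 101. ]
```

```bash
python3 -c "
from mv import *
rows([(523.5,109.5,150,1.74),(523.5,109.5,110,1.74),(523.5,109.5,90,1.74)])"
```

```text
(523.5, 109.5, 150, 1.74) [-0.0, -0.0, 0.007, -0.603, -0.635, 0.268]
(523.5, 109.5, 110, 1.74) [-0.0, -0.0, 0.007, -0.603, -0.635, 0.428]
(523.5, 109.5, 90, 1.74) [-0.0, -0.0, 0.007, -0.603, -0.635, 0.508]
now [345.4 236.8 216.9] [-3.141 -0.    -2.951] F [0.3 0.3 0.8] t 5.65 op 0.44
```

>>> carry_out([
  [0,0,0.007,-0.2,-0.21,0.05,0.12],
  [0,0,0.007,-0.4,-0.42,0.1,0.12],
  [0,0,0.007,-0.6,-0.635,0.2,0.12],
  [0,0,0.007,-0.603,-0.635,0.268,0.12],
  [0,0,0.007,-0.603,-0.635,0.35,0.12],
  [0,0,0.007,-0.603,-0.635,0.42,0.12],
  [0,0,0.007,-0.603,-0.635,0.42,0.12],
])

```text
clock: 6.52
eef_pos: [522.0, 110.3, 110.9]
tcp_rot: [-3.141, -0.003, -2.972]
contact_force: [0.4, -0.1, 0.3]
opening: 0.439
grasp_force: 0.0
```

```bash
python3 -c "
from mv import *
a=save('side','i.png')
cv2.imwrite('pics/i2.png',cv2.resize(a[120:220,180:310],None,fx=5,fy=5,interpolation=cv2.INTER_CUBIC)[:,:,::-1])
rows([(523.5,109.5,90,1.74)])"
```

```text
(523.5, 109.5, 90, 1.74) [-0.0, -0.0, 0.0, -0.003, -0.005, 0.087]
now [522.6 110.6 111.8] [-3.142e+00 -1.000e-03 -2.971e+00] F [ 0.3 -0.3  0.8] t 6.575 op 0.44
```

View pics/i2.png

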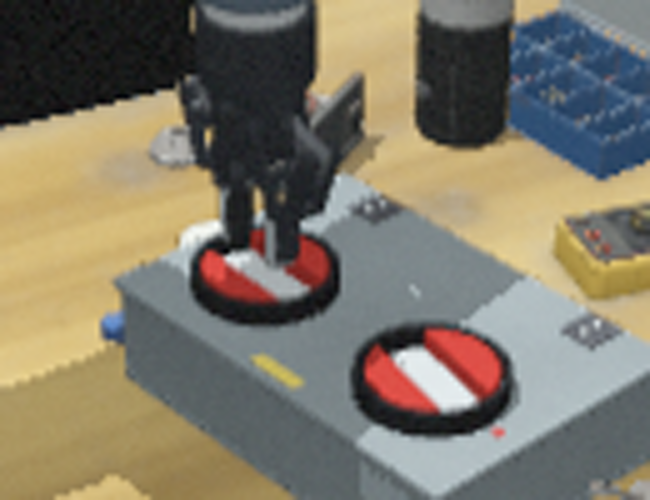

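The fingers hover over the left slot and line up with it, at crop (235,250) and (280,262). Going in.

>>> carry_out([
  [0,0,0,-0.003,-0.005,0.03,0.12],
  [0,0,0,-0.003,-0.005,0.06,0.12],
  [0,0,0,-0.003,-0.005,0.088,0.12],
  [0,0,0,-0.003,-0.005,0.088,0.12],
])

```text
clock: 7.08
eef_pos: [523.6, 109.7, 89.5]
tcp_rot: [-3.142, -0.001, -2.971]
contact_force: [-0.2, 1.0, 0.3]
opening: 0.438
grasp_force: 0.0
```

>>> carry_out([
  [0,0,0.05,0,0,0,0.12],
  [0,0,0.1,0,0,0,0.12],
  [0,0,0.15,0,0,0,0.12],
  [0,0,0.2,0,0,0,0.12],
  [0,0,0.25,0,0,0,0.12],
  [0,0,0.3,0,0,0,0.12],
  [0,0,0.35,0,0,0,0.12],
  [0,0,0.4,0,0,0,0.12],
])

```text
clock: 8.07
eef_pos: [524.5, 109.5, 90.3]
tcp_rot: [3.141, 0.001, 2.05]
contact_force: [0.1, 0.0, 0.4]
opening: 0.442
grasp_force: 2.4
```

```bash
python3 -c "
from mv import *
rows([(523.5,109.5,89.5,.1),(523.5,109.5,89.5,0.03)]);print(r.sense()['wrist_torque'])"
```

```text
(523.5, 109.5, 89.5, 0.1) [0.0, 0.0, 0.121, 0.002, -0.004, 0.003]
(523.5, 109.5, 89.5, 0.03) [0.0, 0.0, 0.143, 0.002, -0.004, 0.003]
now [524.5 109.5  90.3] [3.141e+00 1.000e-03 2.050e+00] F [0.1 0.  0.4] t 8.075 op 0.44
[-0.0498364  -0.15343323  0.1360507 ]
```

>>> carry_out([
  [0,0,0.04,0,0,0,0.12],
  [0,0,0.08,0,0,0,0.12],
  [0,0,0.12,0,0,0,0.12],
  [0,0,0.14,0,0,0,0.12],
  [0,0,0.15,0,0,0,0.12],
  [0,0,0.15,0,0,0,0.12],
])

```text
clock: 8.82
eef_pos: [524.1, 110.4, 90.3]
tcp_rot: [3.141, -0.001, 1.584]
contact_force: [-1.3, 5.6, 1.2]
opening: 0.437
grasp_force: 2.6
```

```bash
python3 -c "
from mv import *
rows([]);print(r.sense()['wrist_torque'],r.sense()['qpos'])"
```

```text
now [524.1 110.4  90.3] [ 3.141e+00 -1.000e-03  1.584e+00] F [-1.3  5.6  1.2] t 8.825 op 0.44
[0.81300354 0.1725623  0.06068883] [2.04185225e-01 3.97268929e-01 1.93964912e+00 1.21361214e-03
 8.04290533e-01 1.90154081e-01]
```

>>> carry_out([
  [0,0,0.015,0,0,0,0.12],
  [0,0,0.03,0,0,0,0.12],
  [0,0,0.03,0,0,0,0.12],
])

```text
clock: 9.2
eef_pos: [524.2, 110.6, 90.3]
tcp_rot: [3.141, -0.001, 1.49]
contact_force: [-1.3, 7.4, 1.0]
opening: 0.44
grasp_force: 5.3
```

```bash
python3 -c "
from mv import *
rows([]);print(r.sense()['wrist_torque'])"
```

```text
now [524.2 110.6  90.3] [ 3.141e+00 -1.000e-03  1.490e+00] F [-1.3  7.4  1. ] t 9.2 op 0.44
[1.19820411 0.24282198 0.24088227]
```

>>> carry_out([
  [0,0,-0.03,0,0,0,0.12],
  [0,0,-0.06,0,0,-0.02,0.12],
  [0,0,-0.06,0,0,-0.2,0.12],
  [0,0,-0.06,0,0,-0.45,0.12],
  [0,0,-0.11,0,-0.25,-0.5,0.12],
  [0,0,-0.16,0,-0.5,-0.5,0.12],
  [0,0,-0.21,0,-0.7,-0.5,0.12],
  [0,0,-0.26,0,-0.7,-0.5,0.12],
])

```text
clock: 10.2
eef_pos: [346.1, 123.4, 214.9]
tcp_rot: [-3.141, -0.0, 2.314]
contact_force: [0.4, 0.4, 1.0]
opening: 0.439
grasp_force: 0.0
```

```bash
python3 -c "
from mv import *
a=save('side','k.png');b=save('top','l.png')
c=np.vstack([cv2.resize(a[130:230,190:320],None,fx=3,fy=3,interpolation=cv2.INTER_CUBIC),cv2.resize(b[130:230,185:315],None,fx=3,fy=3,interpolation=cv2.INTER_CUBIC)])
cv2.imwrite('pics/kl.png',c[:,:,::-1])
rows([(555,-42.8,150,1.52),(555,-42.8,112,1.52),(555,-42.8,89.5,1.52)])"
```

```text
(555, -42.8, 150, 1.52) [0.0, 0.0, -0.249, -1.047, 0.159, 0.263]
(555, -42.8, 112, 1.52) [0.0, 0.0, -0.249, -1.047, 0.159, 0.415]
(555, -42.8, 89.5, 1.52) [0.0, 0.0, -0.249, -1.047, 0.159, 0.505]
now [349.3 123.9 215.5] [3.14e+00 1.00e-03 2.31e+00] F [-0.3  0.1 -0.2] t 10.3 op 0.44
```

View pics/kl.png

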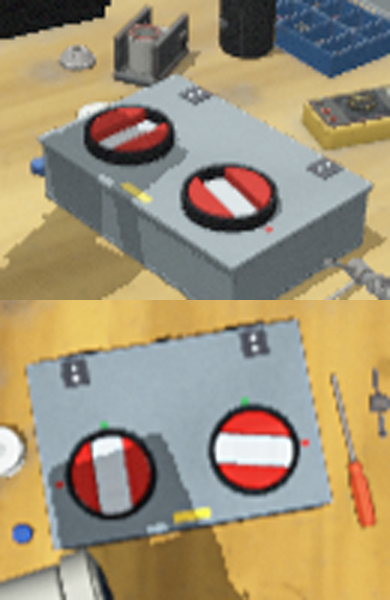

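The left slot now runs front to back, pointing at the green mark. I'll measure its angle numerically.

```bash
cat > ang.py <<'E'
from mv import *
def ang(f='top'):
    b=r.grab_frame(f);h=cv2.cvtColor(b,cv2.COLOR_RGB2HSV)
    m=(((h[...,0]<8)|(h[...,0]>172))&(h[...,1]>150)&(h[...,2]>60)).astype(np.uint8)
    k,_,st,ce=cv2.connectedComponentsWithStats(m)
    P=[(ray(f,ce[i],101),st[i,4]) for i in range(1,k) if st[i,4]>40]
    for n,c in(('L',(523.5,109.5)),('R',(555,-42.8))):
        q=[p for p in P if np.hypot(*(p[0][:2]-c))<45]
        if len(q)!=2: print(f,n,q);continue
        v=q[0][0]-q[1][0];t=(np.arctan2(v[1],v[0])+np.pi/2)%np.pi
        print(f,n,'centre',np.mean([x[0] for x in q],0).round(1),'dir',t.round(3),'latch',((.204+np.pi/2-t+.5)%np.pi-.5).round(3),[int(x[1]) for x in q])
E
python3 -c "
from ang import *
ang();ang('side')"
```

```text
top L centre [524.4 109.9 101. ] dir 0.188 latch 1.587 [134, 124]
top R centre [554.6 -41.8 101. ] dir 1.538 latch 0.237 [143, 139]
side L centre [526.6 105.7 101. ] dir 0.259 latch 1.515 [126, 64]
side R centre [554.5 -43.  101. ] dir 1.504 latch 0.271 [122, 89]
```

The left lock is at its stop. Now the right one.

>>> carry_out([
  [0,0,-0.05,-0.25,0.04,0.05,0.12],
  [0,0,-0.1,-0.5,0.08,0.1,0.12],
  [0,0,-0.15,-0.75,0.12,0.15,0.12],
  [0,0,-0.2,-1,0.159,0.2,0.12],
  [0,0,-0.249,-1,0.159,0.26,0.12],
  [0,0,-0.249,-1,0.159,0.3,0.12],
  [0,0,-0.249,-1,0.159,0.3,0.12],
])

```text
clock: 11.28
eef_pos: [545.7, -34.5, 139.0]
tcp_rot: [3.142, -0.003, 3.084]
contact_force: [-0.6, -0.7, 0.2]
opening: 0.44
grasp_force: 0.0
```

```bash
python3 -c "
from mv import *
rows([(555,-42.8,112,1.52),(555,-42.8,89.5,1.52)])"
```

```text
(555, -42.8, 112, 1.52) [0.0, -0.001, -0.002, -0.039, -0.031, 0.108]
(555, -42.8, 89.5, 1.52) [0.0, -0.001, -0.002, -0.04, -0.031, 0.198]
now [545.7 -34.5 139. ] [ 3.142e+00 -3.000e-03  3.084e+00] F [-0.6 -0.7  0.2] t 11.275 op 0.44
```

>>> carry_out([
  [0,0,-0.002,-0.039,-0.031,0.03,0.12],
  [0,0,-0.002,-0.039,-0.031,0.07,0.12],
  [0,0,-0.002,-0.039,-0.031,0.108,0.12],
  [0,0,-0.002,-0.039,-0.031,0.108,0.12],
  [0,0,-0.002,-0.039,-0.031,0.14,0.12],
  [0,0,-0.002,-0.039,-0.031,0.17,0.12],
  [0,0,-0.002,-0.039,-0.031,0.197,0.12],
  [0,0,-0.002,-0.039,-0.031,0.197,0.12],
])

```text
clock: 12.28
eef_pos: [555.7, -43.0, 90.1]
tcp_rot: [3.142, -0.001, 3.095]
contact_force: [0.4, 0.7, 0.1]
opening: 0.437
grasp_force: 0.0
```

```bash
python3 -c "
from mv import *
rows([(555,-42.8,89.5,0.05)])"
```

```text
(555, -42.8, 89.5, 0.05) [-0.0, -0.0, 0.469, 0.003, 0.001, 0.002]
now [555.7 -43.   90.1] [ 3.142e+00 -1.000e-03  3.095e+00] F [0.4 0.7 0.1] t 12.275 op 0.44
```

Fingers are in the slot with no contact force, so I'll turn to 0.40 and then on to the stop.

>>> carry_out([
  [0,0,0.05,0,0,0,0.12],
  [0,0,0.1,0,0,0,0.12],
  [0,0,0.15,0,0,0,0.12],
  [0,0,0.2,0,0,0,0.12],
  [0,0,0.25,0,0,0,0.12],
  [0,0,0.3,0,0,0,0.12],
  [0,0,0.35,0,0,0,0.12],
  [0,0,0.39,0,0,0,0.12],
])

```text
clock: 13.28
eef_pos: [556.0, -42.7, 91.0]
tcp_rot: [-3.141, -0.001, 1.865]
contact_force: [-1.2, 3.5, 1.5]
opening: 0.439
grasp_force: 2.7
```

>>> carry_out([
  [0,0,0.04,0,0,0,0.12],
  [0,0,0.07,0,0,0,0.12],
  [0,0,0.09,0,0,0,0.12],
  [0,0,0.105,0,0,0,0.12],
  [0,0,0.12,0,0,0,0.12],
  [0,0,0.12,0,0,0,0.12],
])

```text
clock: 14.02
eef_pos: [555.8, -42.1, 91.0]
tcp_rot: [-3.141, -0.001, 1.492]
contact_force: [-2.0, 6.3, 2.1]
opening: 0.437
grasp_force: 4.2
```

```bash
python3 -c "
from mv import *
rows([]);print(r.sense()['wrist_torque'])"
```

```text
now [555.8 -42.1  91. ] [-3.141e+00 -1.000e-03  1.492e+00] F [-2.   6.3  2.1] t 14.025 op 0.44
[0.99172458 0.25203019 0.19816018]
```

Same pose and torque as at the left stop. I'll push slightly further, then ease off, lift and retreat.

>>> carry_out([
  [0,0,0.01,0,0,0,0.12],
  [0,0,0.015,0,0,0,0.12],
  [0,0,-0.015,0,0,0,0.12],
  [0,0,-0.04,0,0,-0.02,0.12],
  [0,0,-0.04,0,0,-0.2,0.12],
  [0,0,-0.04,0,0,-0.45,0.12],
  [0,0,-0.04,0.2,-0.25,-0.5,0.12],
  [0,0,-0.04,0.4,-0.5,-0.5,0.12],
])

```text
clock: 15.02
eef_pos: [465.5, 42.5, 216.2]
tcp_rot: [3.138, -0.0, 1.617]
contact_force: [-0.1, 1.0, 0.2]
opening: 0.443
grasp_force: 0.0
```

```bash
python3 -c "
from mv import *
rows([(345,180,215,0.1)])"
```

```text
(345, 180, 215, 0.1) [0.001, -0.0, -0.017, 0.571, -0.456, 0.004]
now [465.5  42.5 216.2] [ 3.138 -0.     1.617] F [-0.1  1.   0.2] t 15.025 op 0.44
```

>>> carry_out([
  [0,0,0,0.2,-0.16,0,0.12],
  [0,0,0,0.4,-0.32,0,0.12],
  [0,0,0,0.57,-0.45,0,0.12],
  [0,0,0,0.57,-0.45,0,0.12],
  [0,0,0,0.57,-0.45,0,0.12],
])

```text
clock: 15.65
eef_pos: [346.7, 179.0, 215.1]
tcp_rot: [3.141, -0.0, 1.62]
contact_force: [0.8, 0.5, -0.6]
opening: 0.441
grasp_force: 0.0
```

```bash
python3 -c "
from ang import *
ang();ang('side')
b=save('top','z.png');a=save('side','y.png')
c=np.vstack([cv2.resize(a[130:230,190:320],None,fx=3,fy=3,interpolation=cv2.INTER_CUBIC),cv2.resize(b[130:230,185:315],None,fx=3,fy=3,interpolation=cv2.INTER_CUBIC)])
cv2.imwrite('pics/zy.png',c[:,:,::-1])"
```

```text
top L centre [524.1 109.6 101. ] dir 0.19 latch 1.584 [132, 132]
top R centre [554.6 -42.3 101. ] dir 0.219 latch 1.555 [138, 132]
side L centre [526.8 106.1 101. ] dir 0.272 latch 1.503 [125, 67]
side R centre [557.2 -46.1 101. ] dir 0.257 latch 1.517 [139, 80]
```

View pics/zy.png

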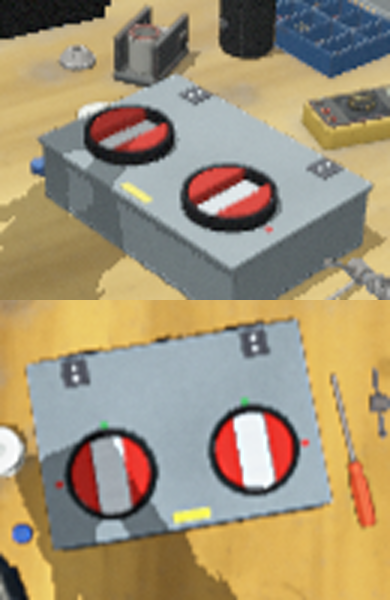

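Both slots run front to back, at about 1.58 and 1.56 rad by the top view. The lid is shut, the other things visible around the box haven't moved, and the robot isn't touching anything.

```bash
python3 -c "
from rig import r
print(r.sign_off())"
```

```text
the job is handed in; nothing more can be done
None
```

I pushed the lid fully shut, then turned the left and right turn-locks clockwise to their stops (about 1.58 and 1.56 rad by the top camera), and handed the job in at about 16 s on the robot's clock; no verdict came back.

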